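# Tap the warmer blocks down onto their spacer bars

## Task

The two aluminium vial blocks of the dry-block warmer stand proud of their seats. With closed fingers tap or press each one down on its orange pad until it is fully home and firmly pinches the spacer bar beneath it, without ever forcing it hard; then, fingers off the blocks, try the blue tab and after it the yellow tab with a light push towards the blocks: neither bar may slide any more. Leave the bars where they are and do not disturb the other things on the table.

Things in the scene. Friction and masses are not known exactly. Their poses are not given: they have to be found in the camera images.
- warmer: white dry-block warmer, fixed, 125 mm deep, 160 wide; control hump at the back (top 60 mm above the table, 46 to 80 mm behind the blocks' centre line), a cheek outside each block (tops 57 mm above the table). Origin: on the table under the middle between the two blocks; x from the front (where the tabs stick out) to the back, y to the left seen from the front, z up
- block_left: left aluminium vial block (seen from the front), three wells, 58 mm (x) by 51 (y) by 40 high, 0.3 to 0.5 kg. Origin: middle of its underside (30 mm above the table when seated), axes as the warmer's, at y +26.5 mm. Slides only up and down; friction holds it where it is left. 4 to 7 N moves it down; landed on the blue bar it no longer yields: only 12 to 20 N then pinches the bar, over 35 N does damage
- block_right: right aluminium vial block (seen from the front), three wells, 58 mm (x) by 51 (y) by 40 high, 0.3 to 0.5 kg. Origin: middle of its underside (30 mm above the table when seated), axes as the warmer's, at y -26.5 mm. Slides only up and down; friction holds it where it is left. 4 to 7 N moves it down; landed on the yellow bar it no longer yields: only 12 to 20 N then pinches the bar, over 35 N does damage
- pad_left (a point): middle of the top of the round orange press pad (20 mm across, 3 high) on the left block, at +38 mm along the warmer's y, straight over the blue bar; press straight down here. Pad top 73 mm above the table when seated, 3 to 10 mm higher at the start
- pad_right (a point): middle of the top of the round orange press pad (20 mm across, 3 high) on the right block, at -38 mm along the warmer's y, straight over the yellow bar; press straight down here. Pad top 73 mm above the table when seated, 3 to 10 mm higher at the start
- bar_blue: loose steel spacer bar, 12 wide, 6 thick, upright blue tab at its front end; lies along the warmer's x in a shallow channel of the bed (24 mm above the table) under the left block. Origin: on its underside, below the block's centre line; +x as the warmer's. Slides along x almost without force while the block stands proud; well pinched it holds against 3 N or more
- bar_yellow: loose steel spacer bar, 12 wide, 6 thick, upright yellow tab at its front end; lies along the warmer's x in a shallow channel of the bed (24 mm above the table) under the right block. Origin: on its underside, below the block's centre line; +x as the warmer's. Slides along x almost without force while the block stands proud; well pinched it holds against 3 N or more
- tab_blue (a point): middle of the front face of the blue tab (face away from the blocks). Tab 18 mm wide, 6 thick, 24 high, its foot 24 mm above the table, this point 39 mm; front face 77 mm before the blocks' centre line, clear of the warmer's front by 32 mm. Push it here along the warmer's +x, fingers pointing down in front of it, with 2 to 3 N
- tab_yellow (a point): middle of the front face of the yellow tab (face away from the blocks). Tab 18 mm wide, 6 thick, 24 high, its foot 24 mm above the table, this point 39 mm; front face 77 mm before the blocks' centre line, clear of the warmer's front by 32 mm. Push it here along the warmer's +x, fingers pointing down in front of it, with 2 to 3 N
- vial_red: glass vial with red cap, a bystander; origin at the middle of its underside
- vial_amber: amber glass vial with blue cap, a bystander; origin at the middle of its underside
- oximeter: blue and white finger oximeter, a bystander; origin at the middle of its underside
- logger: white temperature logger, a bystander; origin at the middle of its underside
- dropper_bottle: brown dropper bottle, a bystander; origin at the middle of its underside
Mind the look-alikes: they are no part of the job. Several things have the shape of the warmer; the one meant has the colours described above.

How it is judged:
By the outcome, as a careful person would: the job done as asked, in the order asked, and still so for the second after the job is handed in, with the robot touching nothing.
It also fails if it takes over 56 s, if anything falls off the work surface, if the arm or the gripper's body presses on something with over 40 N, if the wrist force passes 120 N, or if a joint passes its speed limit or range.

## Robot

A 6-joint arm with a two-finger parallel gripper is mounted at the origin on the work surface; the furniture and walls round the work are solid. World frame = base frame: x ahead of the robot, y to its left, z up, the work surface at z = 0. Lengths are in m, angles in degrees, forces in N, time in s.
With the tool pointing down it reaches from about 0.35 to 0.925 m from the base axis. Payload 6.4 kg.
Tool frame: the origin (TCP) lies at the very end of the fingers, on their centre line; the grasp point (between the pads) lies 19 mm behind it; z points along the fingers, y is the line along which they close (so a half turn about z gives the same grasp; the last joint's range is limited). The gripper opens to 85 mm and grips with 20 to 120 N. Pads are 22 mm wide; open, the fingers measure 114 mm over their backs; the gripper's body (76 mm by 85 mm) begins 54 mm behind the grasp point. The pads swing forward as they close: fully open they stand 13 mm farther back than shut.
Start: joints at [-81.022, 14.043, 89.255, -0, 76.702, -9.975], TCP at [0.211, -0.615, 0.231] pointing down, gripper open.
Joint ranges: [-179.41, 179.41], [-58.25, 129.5], [7.25, 145.43], [-54.29, 234.29], [11.92, 165.04], [-157.13, 157.13]. Speed limits (degrees/s): [147.25, 147.25, 180, 180, 180, 180].

## Interface

Orientations are given as [roll, pitch, yaw] about the fixed x, y, z axes, in that order (R = Rz(yaw) Ry(pitch) Rx(roll)).
In Python, from cell import robot, camera gives the robot as it stands.
- The arm moves only by the shell command python3 -m pendant 'ROWS'. ROWS is JSON, a list of rows, each a list of 3 entries, a list of its own where there are three numbers: the shift along the tool's x, y, z in cm, then the turn, a rotation vector about the tool's x, y, z in rad, then the finger opening in cm, from 0 to 8.54. A call has exactly 5 rows; each row shifts and turns the commanded pose from where the row before left it, along the tool's axes as they then stand; what a row does not reach is not made up. A row lasts 1/8 s, in which the tool goes at most 62.5 mm and 10.7 degrees, less where a joint would pass 70% of its speed; a pose out of reach is approached as far as the arm can. A call is refused whole if a number of a shift passes 6.25 or a number of a turn 0.188, either way. A call with a gripper value outside its range is refused whole. The fingers move at their own pace and stop on an object; the grip force is fixed at half the most. Time passes only in rows, so rows that do not move let the fingers close, or fill a call up. It gives the time, the measured TCP pose, the force, the opening and the grip force at its end, in the units of the state.
- robot.get_state(): the state, without advancing time (a new reading comes with each control period).
- camera(name): name is "scene" or "side" or "wrist"; returns a dict with "color" (384x512x3 uint8, red, green, blue), "vfov" (degrees; the focal length in pixels is half the picture's height over the tangent of half this angle, whatever the lens; pixels are square), "cx", "cy" (the principal point, pixels), "pose" (4x4, takes a point from camera to world coordinates); the wrist camera has in their place "hand_eye" (4x4, takes a point from camera to tool coordinates, whose origin is the TCP and whose axes are the flange's). Camera axes: x right, y up, looking along -z (the intrinsics and any distortion apply to the point x, -y, -z); pixel columns grow to the right and rows downward; lengths in m; the calibration is good to about 2 mm. A picture is of the moment at which its call begins: read the wrist's pose just before it. There is no depth.
- robot.close_job(): hands the job in; it is judged then, once.
The state is a dict: "clock": time; "q": joint angles; "joint_vel": joint speeds; "effort": joint torques, N m; "position": TCP position; "orientation": TCP orientation; "ft_force": force on the tool from outside, world axes, zero at the start; "wrist_torque": the same for the moment, N m; "grip_width": finger opening in m; "finger_force": force on a finger pad.
Only numpy, scipy, OpenCV 4.12 (cv2) and the standard library are available. Lean on these libraries where they do the work, as an engineer would, in place of code of your own. Each camera call takes 0.05 s, during which the arm holds its last target. There are 200 camera calls.

## Working session

There is one attempt and no reset: what is moved stays moved. The work goes in short steps, Python scripts to look and compute and a shell command to move; the robot and the scene stay as the last step left them, time stands still between calls to the robot, and variables do not carry over. Pictures are saved under pics/ and viewed, at most 10 in all, crops included, and the job is handed in when it is done.

```bash
mkdir -p pics; ls; python3 - <<'E'
from cell import robot,camera
import cv2,numpy as np
s=robot.get_state()
for k in("clock","position","orientation","ft_force","grip_width"):print(k,s[k])
for n in("scene","side","wrist"):
    c=camera(n);cv2.imwrite(f"pics/{n}0.png",c["color"][:,:,::-1])
    print(n,{k:np.round(v,4).tolist() for k,v in c.items() if k!="color"})
a=[cv2.imread(f"pics/{n}0.png") for n in("scene","side")]
cv2.imwrite("pics/both0.png",cv2.resize(np.vstack(a),(400*1,600)))
E
```

```text
pics
clock 0.0
position [ 0.21104815 -0.6141763   0.2301531 ]
orientation [-1.79886614e+02 -1.94759835e-02  1.89543412e+01]
ft_force [0.85616911 0.7126515  0.24146613]
grip_width 0.08550121909022482
scene {'vfov': 57.9203, 'cx': 258.271, 'cy': 191.0278, 'pose': [[-0.6146, 0.3707, -0.6963, -0.0704], [-0.7885, -0.2643, 0.5553, 0.4762], [0.0218, 0.8904, 0.4547, 0.485], [0.0, 0.0, 0.0, 1.0]]}
side {'vfov': 54.6782, 'cx': 255.6232, 'cy': 187.4026, 'pose': [[0.9964, 0.0318, -0.0788, 0.481], [-0.0838, 0.5169, -0.852, -1.0922], [0.0136, 0.8555, 0.5177, 0.7252], [0.0, 0.0, 0.0, 1.0]]}
wrist {'vfov': 65.7044, 'cx': 257.1863, 'cy': 191.5731, 'hand_eye': [[0.0001, 0.9582, 0.2862, 0.0733], [1.0, -0.0001, 0.0002, -0.0001], [0.0002, 0.2862, -0.9582, -0.1428], [0.0, 0.0, 0.0, 1.0]]}
```

View pics/scene0.png

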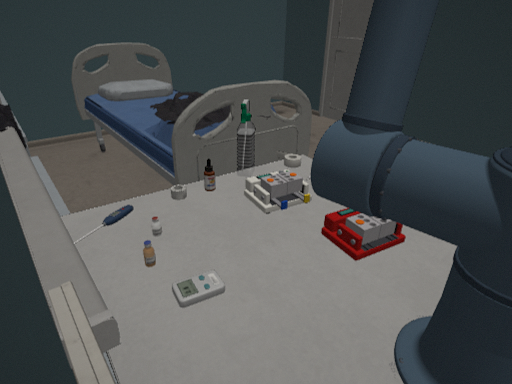

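View pics/side0.png

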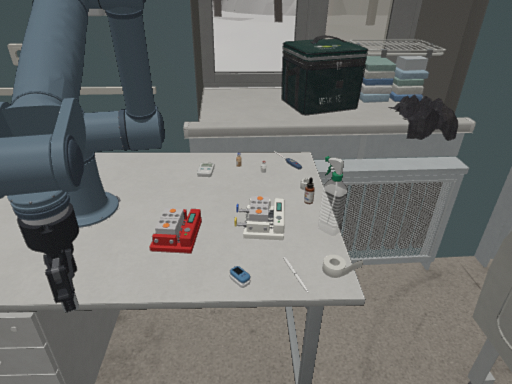

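The white warmer with blue and yellow tabs is at scene (278,188) and side (263,217). The red warmer at scene (363,228) and side (177,230) is the look-alike. I choose the white one and will check it in a close crop and locate its features.

```bash
cat > h.py <<'E'
import numpy as np,cv2
from scipy.spatial.transform import Rotation as R
def K(c): return c["color"].shape[0]/2/np.tan(np.radians(c["vfov"]/2))
def pose(c,s=None):
    if "pose" in c: return np.array(c["pose"])
    T=np.eye(4);T[:3,:3]=R.from_euler("xyz",s["orientation"],degrees=True).as_matrix();T[:3,3]=s["position"]
    return T@np.array(c["hand_eye"])
def ray(c,P,u,v):
    f=K(c);d=P[:3,:3]@np.array([(u-c["cx"])/f,-(v-c["cy"])/f,-1]);return P[:3,3],d/np.linalg.norm(d)
def plane(r,z): o,d=r;return o+d*(z-o[2])/d[2]
def meet(rs):
    A=sum(np.eye(3)-np.outer(d,d) for o,d in rs);b=sum((np.eye(3)-np.outer(d,d))@o for o,d in rs)
    p=np.linalg.solve(A,b);return p,[np.linalg.norm(np.cross(p-o,d))*1e3 for o,d in rs]
RG={"orange":((5,120,110),(18,255,255)),"blue":((108,150,60),(128,255,255)),"yellow":((22,130,90),(34,255,255))}
def blobs(img,col,box=None,amin=4):
    m=cv2.inRange(cv2.cvtColor(img,cv2.COLOR_RGB2HSV),*RG[col])
    n,_,st,ce=cv2.connectedComponentsWithStats(m)
    o=[(int(st[i,4]),*np.round(ce[i],1),*st[i,:4].tolist()) for i in range(1,n) if st[i,4]>=amin]
    return [b for b in o if box is None or (box[0]<b[1]<box[2] and box[1]<b[2]<box[3])]
E
python3 - <<'E'
from h import *
from cell import camera
B={"scene":(240,160,320,215),"side":(228,188,292,245)};out=[]
for n in B:
    c=camera(n);b=B[n];P=pose(c)
    for k in RG:
        for x in blobs(c["color"],k,b): print(n,k,x[:3],x[3:],np.round(plane(ray(c,P,x[1],x[2]),.076 if k=="orange" else .039),3))
    out.append(cv2.resize(c["color"][b[1]:b[3],b[0]:b[2],::-1],(400,300),interpolation=cv2.INTER_CUBIC))
cv2.imwrite("pics/crop1.png",np.vstack(out))
E
```

```text
scene orange (16, np.float64(292.5), np.float64(174.0)) (290, 173, 6, 3) [ 0.584 -0.17   0.076]
scene orange (20, np.float64(270.0), np.float64(179.6)) (267, 178, 7, 4) [ 0.592 -0.093  0.076]
scene blue (48, np.float64(283.6), np.float64(204.1)) (281, 200, 6, 9) [ 0.514 -0.076  0.039]
scene yellow (40, np.float64(306.8), np.float64(197.7)) (304, 194, 6, 9) [ 0.504 -0.152  0.039]
side orange (13, np.float64(259.7), np.float64(198.0)) (258, 197, 5, 3) [ 0.587 -0.09   0.076]
side orange (18, np.float64(258.2), np.float64(210.8)) (256, 209, 6, 4) [ 0.576 -0.162  0.076]
side blue (6, np.float64(237.0), np.float64(207.5)) (237, 205, 1, 6) [ 0.514 -0.086  0.039]
side yellow (7, np.float64(235.0), np.float64(221.0)) (235, 218, 1, 7) [ 0.505 -0.16   0.039]
```

View pics/crop1.png

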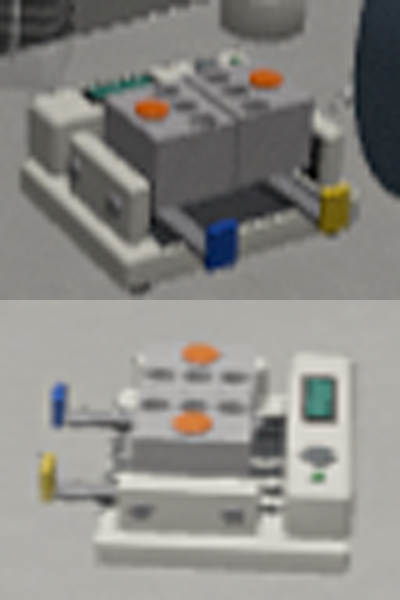

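The crop confirms the white unit: orange pads on grey blocks, with the blue tab on the left and the yellow on the right. It sits near (0.585,-0.13) with yaw of about -7°. Next I move the wrist camera over it.

```bash
python3 -m pendant '[[[4.5,-3.6,0],[0,0,0],0],[[4.5,-3.6,0],[0,0,0],0],[[4.5,-3.6,0],[0,0,0],0],[[4.5,-3.6,0],[0,0,0],0],[[4.5,-3.6,0],[0,0,0],0]]' && python3 -m pendant '[[[4.5,-3.6,0],[0,0,0],0],[[4.5,-3.6,0],[0,0,0],0],[[4.5,-3.6,0],[0,0,0],0],[[4.5,-3.6,0],[0,0,0],0],[[4.5,-3.6,0],[0,0,0],0]]' && python3 -m pendant '[[[0,0,0],[0,0,0.15],0],[[0,0,0],[0,0,0.15],0],[[0,0,0],[0,0,0.15],0],[[0,0,0],[0,0,0],0],[[0,0,0],[0,0,0],0]]'
cat > look.py <<'E'
import sys
from h import *
from cell import camera,robot
s=robot.get_state();c=camera("wrist");P=pose(c,s);cv2.imwrite(f"pics/{sys.argv[1]}.png",c["color"][:,:,::-1])
print(s["position"],s["orientation"],s["ft_force"])
for k in RG:
    for x in blobs(c["color"],k,None,40): print(k,x,np.round(plane(ray(c,P,x[1],x[2]),.079 if k=="orange" else .039),4))
E
python3 look.py w1
```

```text
clock: 0.88
position: [0.3662, -0.3698, 0.2314]
orientation: [180.0, -0.0, 18.9]
ft_force: [0.2, -0.0, -0.1]
grip_width: -0.0001
finger_force: 0.0
clock: 1.5
position: [0.5206, -0.1264, 0.2315]
orientation: [180.0, -0.0, 19.0]
ft_force: [0.6, -1.3, 0.4]
grip_width: 0.0001
finger_force: 0.0
clock: 2.12
position: [0.5197, -0.1281, 0.2312]
orientation: [-180.0, 0.0, -6.7]
ft_force: [-0.8, -0.5, -0.2]
grip_width: -0.0002
finger_force: 0.0
[ 0.51974171 -0.12813764  0.23124646] [-1.79997387e+02  6.00664925e-03 -6.71491414e+00] [-0.83504829 -0.50751367 -0.18652797]
orange (302, np.float64(209.3), np.float64(114.0), 200, 104, 20, 20) [ 0.5876 -0.0894  0.079 ]
orange (300, np.float64(288.1), np.float64(116.4), 279, 107, 19, 20) [ 0.5765 -0.1644  0.079 ]
blue (65, np.float64(215.9), np.float64(178.5), 208, 175, 15, 8) [ 0.5144 -0.0788  0.039 ]
yellow (109, np.float64(281.3), np.float64(178.5), 274, 175, 16, 8) [ 0.5055 -0.1542  0.039 ]
```

View pics/w1.png

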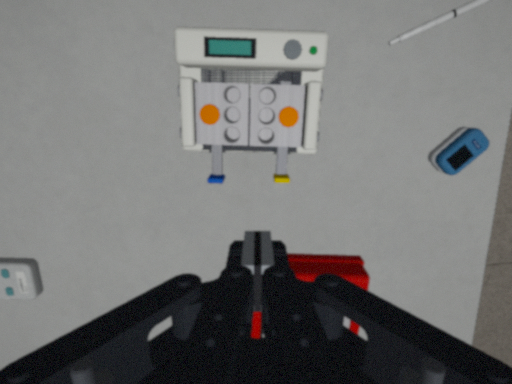

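The wrist view shows the pads at (209,114) and (288,116) and the tabs at (216,178) and (281,178). The pads are 75.8 mm apart at z=0.079, as expected. A second view, lower and to the side, will give heights.

```bash
cp pics/w1.png pics/keep.png; python3 -m pendant '[[[0,0,0],[0,0,0.03],0],[[0,-3,3],[0,0,0],0],[[0,-3,3],[0,0,0],0],[[0,0,0],[0,0,0],0],[[0,0,0],[0,0,0],0]]'
python3 look.py w2
python3 - <<'E'
from h import *
from cell import camera,robot
s2=robot.get_state();w=camera("wrist");sc=camera("scene");sd=camera("side")
s1={"position":[0.51974171,-0.12813764,0.23124646],"orientation":[-179.997387,.006,-6.71491414]}
P1=pose(w,s1);P2=pose(w,s2)
one={"orangeL":(209.3,114.0),"orangeR":(288.1,116.4),"blue":(215.9,178.5),"yellow":(281.3,178.5)}
scn={"orangeL":(270,179.6),"orangeR":(292.5,174)};sid={"orangeL":(259.7,198),"orangeR":(258.2,210.8)}
pts={}
for k in one:
    b=sorted(blobs(w["color"],k.rstrip("LR"),None,40),key=lambda b:b[1])
    x=b[-1] if k[-1]=="R" else b[0]
    rs=[ray(w,P1,*one[k]),ray(w,P2,x[1],x[2])]
    print(k,x[:3],"wrist2",*meet(rs))
    if k in scn:
        rs+=[ray(sc,pose(sc),*scn[k]),ray(sd,pose(sd),*sid[k])];print("  all",*meet(rs))
        print("  at z.079",plane(rs[1],.079))
E
```

```text
clock: 2.8
position: [0.5293, -0.0694, 0.1723]
orientation: [180.0, -0.1, -8.6]
ft_force: [0.4, -0.3, 0.6]
grip_width: -0.0
finger_force: 0.0
[ 0.52929823 -0.06941222  0.17225199] [ 1.79964744e+02 -8.42363240e-02 -8.55275144e+00] [ 0.36458579 -0.30685444  0.55147708]
orange (465, np.float64(271.7), np.float64(120.0), 260, 108, 24, 25) [ 0.5876 -0.0892  0.079 ]
orange (485, np.float64(370.4), np.float64(119.6), 358, 108, 25, 25) [ 0.5765 -0.1647  0.079 ]
blue (105, np.float64(268.8), np.float64(195.9), 261, 192, 17, 9) [ 0.5144 -0.0783  0.039 ]
yellow (170, np.float64(348.1), np.float64(193.7), 336, 188, 23, 11) [ 0.5051 -0.1547  0.039 ]
orangeL (462, np.float64(271.2), np.float64(120.5)) wrist2 [ 0.58755891 -0.08925615  0.07830863] [np.float64(0.0025830928386483573), np.float64(0.0025830928387534377)]
  all [ 0.58769955 -0.08959714  0.0771615 ] [np.float64(0.5400027182151692), np.float64(0.3657957234978736), np.float64(1.3197360538569816), np.float64(1.4730212176619306)]
  at z.079 [ 0.58759764 -0.08922958  0.079     ]
orangeR (480, np.float64(369.7), np.float64(120.1)) wrist2 [ 0.57661689 -0.16423238  0.08050384] [np.float64(0.04010186594455373), np.float64(0.04010186594470064)]
  all [ 0.57658821 -0.16459288  0.0790224 ] [np.float64(0.24509905552521657), np.float64(0.1850346178094513), np.float64(1.3927355911921202), np.float64(1.3334772763680671)]
  at z.079 [ 0.57649607 -0.16477623  0.079     ]
blue (105, np.float64(268.6), np.float64(196.2)) wrist2 [ 0.51392466 -0.0784741   0.0373779 ] [np.float64(0.09151883979558757), np.float64(0.09151883979553928)]
yellow (158, np.float64(348.1), np.float64(194.1)) wrist2 [ 0.50675297 -0.15390871  0.04402643] [np.float64(0.08100168291204335), np.float64(0.08100168291203451)]
```

Pads measured: L (0.5876,-0.0893,0.078) and R (0.5765,-0.1645,0.080). Warmer yaw is -8.4°, and the tabs sit where these predict. I go above the left pad.

```bash
python3 -m pendant '[[[3,0.55,0],[0,0,0],0],[[3.05,0.55,0],[0,0,0],0],[[0,0,4],[0,0,0],0],[[0,0,3.7],[0,0,0],0],[[0,0,0],[0,0,0],0]]'; python3 -m pendant '[[[0,0,0.3],[0,0,0],0],[[0,0,0.3],[0,0,0],0],[[0,0,0.2],[0,0,0],0],[[0,0,0.2],[0,0,0],0],[[0,0,0],[0,0,0],0]]'
```

```text
clock: 3.62
position: [0.5848, -0.0885, 0.0916]
orientation: [-179.9, 0.3, -8.6]
ft_force: [0.2, -0.5, 0.3]
grip_width: -0.0001
finger_force: 0.0
clock: 4.25
position: [0.5869, -0.0886, 0.0843]
orientation: [-180.0, 0.0, -8.5]
ft_force: [-0.7, -0.0, 0.2]
grip_width: 0.0001
finger_force: 0.0
```

```bash
python3 -m pendant '[[[0.05,0.05,0.1],[0,0,0],0],[[0,0,0.1],[0,0,0],0],[[0,0,0.1],[0,0,0],0],[[0,0,0.1],[0,0,0],0],[[0,0,0],[0,0,0],0]]'; python3 -m pendant '[[[0,0,0.05],[0,0,0],0],[[0,0,0.05],[0,0,0],0],[[0,0,0.05],[0,0,0],0],[[0,0,0.05],[0,0,0],0],[[0,0,0],[0,0,0],0]]'
```

```text
clock: 4.88
position: [0.5872, -0.0892, 0.0801]
orientation: [-180.0, 0.0, -8.6]
ft_force: [0.3, -0.5, -0.0]
grip_width: 0.0002
finger_force: 0.0
clock: 5.5
position: [0.5874, -0.0893, 0.0788]
orientation: [180.0, -0.0, -8.5]
ft_force: [-2.4, 1.0, 3.9]
grip_width: -0.0002
finger_force: 2.5
```

```bash
python3 -m pendant '[[[0,0,0.05],[0,0,0],0],[[0,0,0.05],[0,0,0],0],[[0,0,0.05],[0,0,0],0],[[0,0,0.05],[0,0,0],0],[[0,0,0],[0,0,0],0]]'; python3 -m pendant '[[[0,0,0.05],[0,0,0],0],[[0,0,0.05],[0,0,0],0],[[0,0,0.05],[0,0,0],0],[[0,0,0],[0,0,0],0],[[0,0,0],[0,0,0],0]]'
```

```text
clock: 6.12
position: [0.5874, -0.0892, 0.0766]
orientation: [180.0, 0.0, -8.5]
ft_force: [-3.3, 1.1, 5.1]
grip_width: 0.0001
finger_force: 2.5
clock: 6.75
position: [0.5874, -0.0893, 0.075]
orientation: [180.0, -0.0, -8.5]
ft_force: [-2.5, 0.8, 5.8]
grip_width: 0.0002
finger_force: 2.5
```

```bash
python3 -m pendant '[[[0,0,0.05],[0,0,0],0],[[0,0,0.05],[0,0,0],0],[[0,0,0.05],[0,0,0],0],[[0,0,0],[0,0,0],0],[[0,0,0],[0,0,0],0]]'; python3 -m pendant '[[[0,0,0.03],[0,0,0],0],[[0,0,0.03],[0,0,0],0],[[0,0,0.03],[0,0,0],0],[[0,0,0],[0,0,0],0],[[0,0,0],[0,0,0],0]]'
```

```text
clock: 7.38
position: [0.5874, -0.0892, 0.0734]
orientation: [-180.0, -0.0, -8.5]
ft_force: [-2.2, 0.1, 5.2]
grip_width: -0.0
finger_force: 2.4
clock: 8.0
position: [0.5874, -0.0893, 0.0731]
orientation: [180.0, 0.0, -8.5]
ft_force: [-4.0, 0.9, 8.4]
grip_width: -0.0001
finger_force: 4.3
```

```bash
python3 -m pendant '[[[0,0,0.05],[0,0,0],0],[[0,0,0.05],[0,0,0],0],[[0,0,0.05],[0,0,0],0],[[0,0,0],[0,0,0],0],[[0,0,0],[0,0,0],0]]'
```

```text
clock: 8.62
position: [0.5875, -0.0893, 0.073]
orientation: [180.0, 0.0, -8.5]
ft_force: [-10.3, 1.8, 18.4]
grip_width: -0.0004
finger_force: 8.8
```

```bash
python3 -m pendant '[[[-0.03,0,0.03],[0,0,0],0],[[-0.03,0,0.03],[0,0,0],0],[[0,0,0.02],[0,0,0],0],[[0,0,0],[0,0,0],0],[[0,0,0],[0,0,0],0]]'
```

```text
clock: 9.25
position: [0.5875, -0.0893, 0.0729]
orientation: [180.0, -0.0, -8.5]
ft_force: [-8.8, 2.8, 20.1]
grip_width: 0.0003
finger_force: 10.2
```

```bash
python3 -m pendant '[[[0,0,0.04],[0,0,0],0],[[0,0,0.03],[0,0,0],0],[[0,0,0],[0,0,0],0],[[0,0,0],[0,0,0],0],[[0,0,0],[0,0,0],0]]'
```

```text
clock: 9.88
position: [0.5875, -0.0893, 0.0729]
orientation: [180.0, -0.0, -8.5]
ft_force: [-11.0, 3.2, 24.4]
grip_width: 0.0
finger_force: 12.3
```

The left block is pinched at 24 N. I lift off and go to the right pad.

```bash
python3 -m pendant '[[[0,0,-1],[0,0,0],0],[[0,0,-1.5],[0,0,0],0],[[0,3.8,0],[0,0,0],0],[[0,3.8,0],[0,0,0],0],[[0,0,0],[0,0,0],0]]';python3 -m pendant '[[[0,0,0.4],[0,0,0],0],[[0,0,0.3],[0,0,0],0],[[0,0,0.2],[0,0,0],0],[[0,0,0.1],[0,0,0],0],[[0,0,0],[0,0,0],0]]'
```

```text
clock: 10.5
position: [0.5754, -0.1665, 0.0948]
orientation: [180.0, -0.1, -8.7]
ft_force: [0.4, -0.2, -0.2]
grip_width: -0.0001
finger_force: 0.0
clock: 11.12
position: [0.5754, -0.1641, 0.0843]
orientation: [-180.0, 0.0, -8.5]
ft_force: [-0.1, 0.7, 1.1]
grip_width: 0.0004
finger_force: 0.0
```

```bash
python3 -m pendant '[[[0.1,0.03,0.1],[0,0,0],0],[[0,0,0.1],[0,0,0],0],[[0,0,0.1],[0,0,0],0],[[0,0,0.1],[0,0,0],0],[[0,0,0],[0,0,0],0]]';python3 -m pendant '[[[0,0,0.05],[0,0,0],0],[[0,0,0.05],[0,0,0],0],[[0,0,0.05],[0,0,0],0],[[0,0,0.05],[0,0,0],0],[[0,0,0],[0,0,0],0]]'
```

```text
clock: 11.75
position: [0.5764, -0.1648, 0.0805]
orientation: [180.0, 0.0, -8.6]
ft_force: [-0.5, 1.0, 2.0]
grip_width: 0.0003
finger_force: 0.8
clock: 12.38
position: [0.5764, -0.1648, 0.0788]
orientation: [180.0, 0.0, -8.5]
ft_force: [-2.4, 0.8, 5.5]
grip_width: 0.0
finger_force: 2.5
```

```bash
python3 -m pendant '[[[0,0,0.05],[0,0,0],0],[[0,0,0.05],[0,0,0],0],[[0,0,0.05],[0,0,0],0],[[0,0,0.05],[0,0,0],0],[[0,0,0.05],[0,0,0],0]]';python3 -m pendant '[[[0,0,0.05],[0,0,0],0],[[0,0,0.05],[0,0,0],0],[[0,0,0.05],[0,0,0],0],[[0,0,0.05],[0,0,0],0],[[0,0,0],[0,0,0],0]]'
```

```text
clock: 13.0
position: [0.5765, -0.1648, 0.0762]
orientation: [180.0, -0.0, -8.5]
ft_force: [-3.0, 1.4, 4.6]
grip_width: -0.0002
finger_force: 2.5
clock: 13.62
position: [0.5764, -0.1648, 0.0741]
orientation: [180.0, -0.0, -8.5]
ft_force: [-2.3, 1.0, 4.3]
grip_width: 0.0002
finger_force: 2.5
```

```bash
python3 -m pendant '[[[0,0,0.05],[0,0,0],0],[[0,0,0.05],[0,0,0],0],[[0,0,0.05],[0,0,0],0],[[0,0,0],[0,0,0],0],[[0,0,0],[0,0,0],0]]';python3 -m pendant '[[[0,0,0.05],[0,0,0],0],[[-0.03,0,0.05],[0,0,0],0],[[-0.03,0,0.05],[0,0,0],0],[[0,0,0],[0,0,0],0],[[0,0,0],[0,0,0],0]]'
```

```text
clock: 14.25
position: [0.5765, -0.1648, 0.0731]
orientation: [180.0, 0.0, -8.5]
ft_force: [-3.4, 0.5, 7.5]
grip_width: -0.0003
finger_force: 3.9
clock: 14.88
position: [0.5765, -0.1648, 0.073]
orientation: [180.0, -0.0, -8.5]
ft_force: [-7.2, 2.2, 15.7]
grip_width: 0.0
finger_force: 7.4
```

```bash
python3 -m pendant '[[[0,0,0.05],[0,0,0],0],[[0,0,0.05],[0,0,0],0],[[0,0,0.04],[0,0,0],0],[[0,0,0],[0,0,0],0],[[0,0,0],[0,0,0],0]]'
```

```text
clock: 15.5
position: [0.5765, -0.1649, 0.0729]
orientation: [180.0, -0.0, -8.5]
ft_force: [-9.9, 5.0, 22.8]
grip_width: -0.0002
finger_force: 11.5
```

```bash
python3 -m pendant '[[[0,0,0.03],[0,0,0],0],[[0,0,0],[0,0,0],0],[[0,0,0],[0,0,0],0],[[0,0,0],[0,0,0],0],[[0,0,0],[0,0,0],0]]'; python3 -m pendant '[[[0,0,-1.5],[0,0,0],0],[[0,0,-1.7],[0,0,0],0],[[-4.8,-3.8,0],[0,0,0],0],[[-4.7,-3.8,0],[0,0,0],0],[[0,0,0],[0,0,0],0]]'; python3 -m pendant '[[[0,0,0],[0,0,0],0],[[0,0,0],[0,0,0],0],[[0,0,0],[0,0,0],0],[[0,0,0],[0,0,0],0],[[0,0,0],[0,0,0],0]]'; python3 look.py w3;  python3 - <<'E'
from h import *
from cell import camera
c=camera("wrist");cv2.imwrite("pics/w3.png",c["color"][:,:,::-1])
for n,b in (("scene",(240,160,320,215)),("side",(228,188,292,245))):
    c=camera(n);P=pose(c)
    for k in RG:
        for x in blobs(c["color"],k,b): print(n,k,x[:3],np.round(plane(ray(c,P,x[1],x[2]),.073 if k=="orange" else .039),4))
E
```

```text
clock: 16.12
position: [0.5765, -0.1649, 0.073]
orientation: [180.0, -0.0, -8.5]
ft_force: [-12.0, 5.3, 25.2]
grip_width: -0.0
finger_force: 12.4
clock: 16.75
position: [0.4893, -0.0723, 0.0995]
orientation: [-179.9, 0.2, -8.4]
ft_force: [1.0, -0.3, -0.3]
grip_width: -0.0004
finger_force: 0.0
clock: 17.38
position: [0.4933, -0.0756, 0.1011]
orientation: [-180.0, 0.0, -8.6]
ft_force: [-0.2, 0.1, -0.0]
grip_width: 0.0003
finger_force: 0.0
[ 0.49327968 -0.07557895  0.10114152] [-1.79998616e+02  4.97442055e-03 -8.56354844e+00] [-0.22780955  0.0646203  -0.03860553]
orange (1118, np.float64(399.9), np.float64(58.9), 382, 39, 37, 40) [ 0.5761 -0.1614  0.079 ]
orange (1086, np.float64(257.0), np.float64(59.4), 239, 40, 37, 40) [ 0.5867 -0.0892  0.079 ]
blue (178, np.float64(257.6), np.float64(178.8), 246, 173, 24, 13) [ 0.5145 -0.0787  0.039 ]
yellow (314, np.float64(366.0), np.float64(175.6), 348, 169, 34, 14) [ 0.5054 -0.1549  0.039 ]
scene orange (18, np.float64(269.9), np.float64(181.8)) [ 0.5861 -0.0877  0.073 ]
scene blue (46, np.float64(283.6), np.float64(204.2)) [ 0.5135 -0.0761  0.039 ]
scene yellow (5, np.float64(304.8), np.float64(195.4)) [ 0.5165 -0.1575  0.039 ]
side orange (14, np.float64(260.0), np.float64(199.3)) [ 0.5881 -0.0936  0.073 ]
side orange (17, np.float64(258.2), np.float64(212.9)) [ 0.5755 -0.1689  0.073 ]
side blue (6, np.float64(237.0), np.float64(207.5)) [ 0.5139 -0.0858  0.039 ]
side yellow (7, np.float64(235.0), np.float64(221.0)) [ 0.5047 -0.1596  0.039 ]
```

View pics/w3.png

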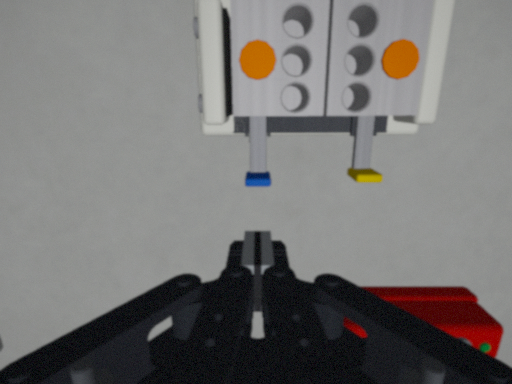

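The picture shows both blocks seated level, with the blue tab at (257,179) straight ahead of the fingers and the yellow at (366,176). I descend in front of the blue tab.

```bash
python3 -m pendant '[[[0,0,3],[0,0,0],0],[[0,0,3],[0,0,0],0],[[0,0,0.9],[0,0,0],0],[[0,0,0],[0,0,0],0],[[0,0,0],[0,0,0],0]]'; python3 -m pendant '[[[0.1,0,0],[0,0,0],0],[[0.1,0,0],[0,0,0],0],[[0.1,0,0],[0,0,0],0],[[0,0,0],[0,0,0],0],[[0,0,0],[0,0,0],0]]'
python3 - <<'E'
from h import *
from cell import camera
c=camera("side");P=pose(c)
for u,v in((151,247),(195,250),(202,212),(163,210)):print(np.round(plane(ray(c,P,u,v),.03),3))
E
```

```text
clock: 18.2
position: [0.4942, -0.0757, 0.0334]
orientation: [180.0, -0.1, -8.5]
ft_force: [0.4, -0.5, -0.0]
grip_width: -0.0002
finger_force: 0.0
clock: 18.82
position: [0.4961, -0.0758, 0.0322]
orientation: [-180.0, 0.0, -8.5]
ft_force: [-0.3, 0.6, -1.4]
grip_width: -0.0001
finger_force: 0.0
[ 0.263 -0.256  0.03 ]
[ 0.388 -0.277  0.03 ]
[ 0.4   -0.091  0.03 ]
[ 0.273 -0.072  0.03 ]
```

```bash
python3 -m pendant '[[[0.1,0.02,0],[0,0,0],0],[[0.1,0.02,0],[0,0,0],0],[[0.1,0,0],[0,0,0],0],[[0,0,0],[0,0,0],0],[[0,0,0],[0,0,0],0]]'; python3 -m pendant '[[[0.03,0,0],[0,0,0],0],[[0.03,0,0],[0,0,0],0],[[0,0,0],[0,0,0],0],[[0,0,0],[0,0,0],0],[[0,0,0],[0,0,0],0]]'
```

```text
clock: 19.5
position: [0.499, -0.0766, 0.0322]
orientation: [-180.0, 0.0, -8.5]
ft_force: [-0.4, -0.2, 0.3]
grip_width: -0.0
finger_force: 0.0
clock: 20.12
position: [0.4996, -0.0767, 0.0322]
orientation: [180.0, 0.0, -8.5]
ft_force: [-0.8, -0.5, -0.2]
grip_width: 0.0
finger_force: 0.0
```

```bash
python3 -m pendant '[[[0.03,0,0],[0,0,0],0],[[0.03,0,0],[0,0,0],0],[[0,0,0],[0,0,0],0],[[0,0,0],[0,0,0],0],[[0,0,0],[0,0,0],0]]'; python3 -m pendant '[[[0.03,0,0],[0,0,0],0],[[0.0,0,0],[0,0,0],0],[[0,0,0],[0,0,0],0],[[0,0,0],[0,0,0],0],[[0,0,0],[0,0,0],0]]'
```

```text
clock: 20.75
position: [0.5, -0.0768, 0.0321]
orientation: [-180.0, 0.0, -8.5]
ft_force: [-1.9, 1.0, 1.2]
grip_width: 0.0003
finger_force: 0.9
clock: 21.38
position: [0.5, -0.0768, 0.0321]
orientation: [-180.0, 0.1, -8.5]
ft_force: [-5.6, 0.9, 3.8]
grip_width: -0.0003
finger_force: 2.6
```

```bash
python3 -m pendant '[[[-0.03,0,0],[0,0,0],0],[[0,0,0],[0,0,0],0],[[0,0,0],[0,0,0],0],[[0,0,0],[0,0,0],0],[[0,0,0],[0,0,0],0]]'; python3 -m pendant '[[[0,0,0],[0,0,0],0],[[0,0,0],[0,0,0],0],[[0,0,0],[0,0,0],0],[[0,0,0],[0,0,0],0],[[0,0,0],[0,0,0],0]]'
```

```text
clock: 22.0
position: [0.5001, -0.0768, 0.0321]
orientation: [-180.0, 0.0, -8.5]
ft_force: [-4.5, 0.1, 3.5]
grip_width: -0.0002
finger_force: 2.4
clock: 22.62
position: [0.5, -0.0768, 0.0321]
orientation: [-180.0, 0.0, -8.5]
ft_force: [-5.0, 0.6, 1.8]
grip_width: 0.0001
finger_force: 2.5
```

```bash
python3 -m pendant '[[[-0.03,0,0],[0,0,0],0],[[0,0,0],[0,0,0],0],[[0,0,0],[0,0,0],0],[[0,0,0],[0,0,0],0],[[0,0,0],[0,0,0],0]]'; python3 -m pendant '[[[0,0,0],[0,0,0],0],[[0,0,0],[0,0,0],0],[[0,0,0],[0,0,0],0],[[0,0,0],[0,0,0],0],[[0,0,0],[0,0,0],0]]'
```

```text
clock: 23.25
position: [0.5, -0.0768, 0.0321]
orientation: [-180.0, -0.0, -8.6]
ft_force: [-2.3, 0.4, -0.8]
grip_width: 0.0
finger_force: 1.1
clock: 23.88
position: [0.5, -0.0768, 0.0322]
orientation: [180.0, -0.0, -8.6]
ft_force: [-1.4, 0.6, -1.3]
grip_width: -0.0
finger_force: 0.7
```

The blue bar held: the TCP stayed at x=0.500 under 2 to 5 N. I move on to yellow.

```bash
python3 -m pendant '[[[-1.0,0,0],[0,0,0],0],[[0,3.8,0],[0,0,0],0],[[0,3.8,0],[0,0,0],0],[[0,0,0],[0,0,0],0],[[0,0,0],[0,0,0],0]]'; python3 -m pendant '[[[0.2,0,0],[0,0,0],0],[[0.2,0,0],[0,0,0],0],[[0.2,0,0],[0,0,0],0],[[0,0,0],[0,0,0],0],[[0,0,0],[0,0,0],0]]'; python3 -m pendant '[[[0.05,0,0],[0,0,0],0],[[0.05,0,0],[0,0,0],0],[[0.05,0,0],[0,0,0],0],[[0,0,0],[0,0,0],0],[[0,0,0],[0,0,0],0]]'
```

```text
clock: 24.5
position: [0.4786, -0.1502, 0.0323]
orientation: [-180.0, -0.0, -8.6]
ft_force: [0.3, -0.2, -0.3]
grip_width: 0.0003
finger_force: 0.0
clock: 25.12
position: [0.4846, -0.1513, 0.0321]
orientation: [-180.0, 0.0, -8.5]
ft_force: [-0.1, -0.3, 0.9]
grip_width: 0.0001
finger_force: 0.0
clock: 25.75
position: [0.4861, -0.1516, 0.0322]
orientation: [-180.0, 0.0, -8.6]
ft_force: [0.2, 0.1, -0.5]
grip_width: 0.0002
finger_force: 0.0
```

```bash
python3 -m pendant '[[[0.05,0,0],[0,0,0],0],[[0.05,0,0],[0,0,0],0],[[0.05,0,0],[0,0,0],0],[[0,0,0],[0,0,0],0],[[0,0,0],[0,0,0],0]]'; python3 -m pendant '[[[0.03,0,0],[0,0,0],0],[[0.03,0,0],[0,0,0],0],[[0,0,0],[0,0,0],0],[[0,0,0],[0,0,0],0],[[0,0,0],[0,0,0],0]]'
```

```text
clock: 26.38
position: [0.4876, -0.1518, 0.0322]
orientation: [-180.0, 0.0, -8.5]
ft_force: [0.2, 0.4, 0.4]
grip_width: -0.0003
finger_force: 0.0
clock: 27.0
position: [0.4882, -0.1519, 0.0322]
orientation: [-180.0, 0.0, -8.6]
ft_force: [0.3, -0.6, -0.5]
grip_width: -0.0001
finger_force: 0.0
```

```bash
python3 -m pendant '[[[0.03,0,0],[0,0,0],0],[[0.03,0,0],[0,0,0],0],[[0,0,0],[0,0,0],0],[[0,0,0],[0,0,0],0],[[0,0,0],[0,0,0],0]]'; python3 -m pendant '[[[0.02,0,0],[0,0,0],0],[[0,0,0],[0,0,0],0],[[0,0,0],[0,0,0],0],[[0,0,0],[0,0,0],0],[[0,0,0],[0,0,0],0]]'
```

```text
clock: 27.62
position: [0.4888, -0.152, 0.0322]
orientation: [-180.0, 0.0, -8.5]
ft_force: [-0.4, 0.3, -0.2]
grip_width: -0.0001
finger_force: 0.0
clock: 28.25
position: [0.489, -0.152, 0.0322]
orientation: [180.0, 0.0, -8.5]
ft_force: [-0.0, -0.3, 0.6]
grip_width: 0.0
finger_force: 0.0
```

```bash
python3 -m pendant '[[[0.03,0,0],[0,0,0],0],[[0,0,0],[0,0,0],0],[[0,0,0],[0,0,0],0],[[0,0,0],[0,0,0],0],[[0,0,0],[0,0,0],0]]'; python3 -m pendant '[[[0.03,0,0],[0,0,0],0],[[0,0,0],[0,0,0],0],[[0,0,0],[0,0,0],0],[[0,0,0],[0,0,0],0],[[0,0,0],[0,0,0],0]]'; python3 -m pendant '[[[0.03,0,0],[0,0,0],0],[[0,0,0],[0,0,0],0],[[0,0,0],[0,0,0],0],[[0,0,0],[0,0,0],0],[[0,0,0],[0,0,0],0]]'
```

```text
clock: 28.88
position: [0.4893, -0.152, 0.0322]
orientation: [-180.0, 0.0, -8.5]
ft_force: [-0.9, -0.0, -0.5]
grip_width: -0.0
finger_force: 0.0
clock: 29.5
position: [0.4896, -0.1521, 0.0322]
orientation: [-180.0, -0.0, -8.5]
ft_force: [0.5, 0.9, 0.3]
grip_width: 0.0004
finger_force: 0.0
clock: 30.12
position: [0.4899, -0.1522, 0.0322]
orientation: [180.0, 0.0, -8.6]
ft_force: [0.3, 0.0, 0.3]
grip_width: -0.0
finger_force: 0.0
```

```bash
python3 look.py w4; python3 - <<'E'
import cv2
i=cv2.imread("pics/w4.png")[120:280,150:370];cv2.imwrite("pics/w4c.png",cv2.resize(i,None,fx=3.5,fy=3.5,interpolation=cv2.INTER_CUBIC))
E
```

```text
[ 0.48988282 -0.15215481  0.03218718] [ 1.79999635e+02  1.96092969e-03 -8.55100117e+00] [0.32429651 0.00776176 0.31108812]
orange (2736, np.float64(22.2), np.float64(57.7), 0, 23, 51, 67) [ 0.5854 -0.0956  0.079 ]
orange (3136, np.float64(256.2), np.float64(55.3), 226, 22, 61, 67) [ 0.5757 -0.1645  0.079 ]
blue (646, np.float64(106.7), np.float64(227.3), 78, 216, 54, 26) [ 0.515  -0.0802  0.039 ]
yellow (862, np.float64(257.1), np.float64(225.0), 239, 211, 37, 27) [ 0.5051 -0.1541  0.039 ]
```

View pics/w4c.png

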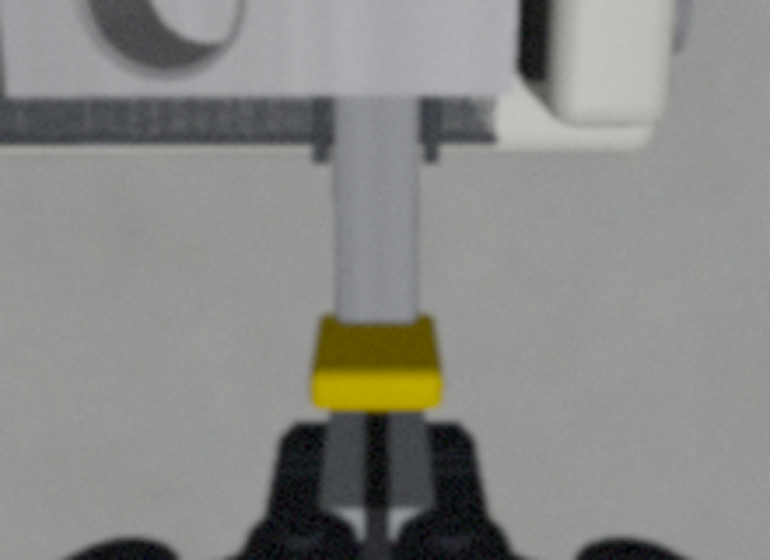

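The close crop shows the fingers just short of the yellow tab. The tab's front edge is about 4 px (1.7 mm) deeper than the blue one's. The offset was already there (about 2 mm) in the earlier view, so the bar hasn't slid. I continue gently.

```bash
python3 -m pendant '[[[0.03,0,0],[0,0,0],0],[[0,0,0],[0,0,0],0],[[0,0,0],[0,0,0],0],[[0,0,0],[0,0,0],0],[[0,0,0],[0,0,0],0]]'; python3 -m pendant '[[[0.03,0,0],[0,0,0],0],[[0,0,0],[0,0,0],0],[[0,0,0],[0,0,0],0],[[0,0,0],[0,0,0],0],[[0,0,0],[0,0,0],0]]'
```

```text
clock: 30.8
position: [0.4902, -0.1522, 0.0322]
orientation: [180.0, 0.0, -8.5]
ft_force: [-0.8, -0.6, -0.7]
grip_width: -0.0001
finger_force: 0.0
clock: 31.42
position: [0.4905, -0.1522, 0.0322]
orientation: [-180.0, 0.0, -8.5]
ft_force: [0.2, 0.1, -0.6]
grip_width: -0.0003
finger_force: 0.0
```

```bash
python3 -m pendant '[[[0.03,0,0],[0,0,0],0],[[0,0,0],[0,0,0],0],[[0,0,0],[0,0,0],0],[[0,0,0],[0,0,0],0],[[0,0,0],[0,0,0],0]]'; python3 -m pendant '[[[0.02,0,0],[0,0,0],0],[[0,0,0],[0,0,0],0],[[0,0,0],[0,0,0],0],[[0,0,0],[0,0,0],0],[[0,0,0],[0,0,0],0]]'; python3 look.py w5 | grep -E "blue|yell"
```

```text
clock: 32.05
position: [0.4908, -0.1523, 0.0322]
orientation: [-180.0, 0.0, -8.6]
ft_force: [-0.2, -0.5, 0.2]
grip_width: -0.0001
finger_force: 0.0
clock: 32.67
position: [0.491, -0.1523, 0.0322]
orientation: [180.0, -0.0, -8.5]
ft_force: [-1.0, 0.9, -0.4]
grip_width: 0.0002
finger_force: 0.0
blue (676, np.float64(106.7), np.float64(229.6), 78, 217, 54, 27) [ 0.5149 -0.08    0.039 ]
yellow (831, np.float64(257.2), np.float64(227.3), 239, 212, 37, 28) [ 0.505  -0.1541  0.039 ]
```

Both tabs shifted equally in the image (+2.3 px), so the yellow bar is still and not yet touched.

```bash
python3 -m pendant '[[[0.03,0,0],[0,0,0],0],[[0,0,0],[0,0,0],0],[[0,0,0],[0,0,0],0],[[0,0,0],[0,0,0],0],[[0,0,0],[0,0,0],0]]'; python3 -m pendant '[[[0.02,0,0],[0,0,0],0],[[0,0,0],[0,0,0],0],[[0,0,0],[0,0,0],0],[[0,0,0],[0,0,0],0],[[0,0,0],[0,0,0],0]]'; python3 look.py w6 | grep -E "blue|yell"
```

```text
clock: 33.35
position: [0.4913, -0.1524, 0.0322]
orientation: [-180.0, -0.0, -8.6]
ft_force: [0.5, -0.2, -0.3]
grip_width: 0.0
finger_force: 0.0
clock: 33.98
position: [0.4915, -0.1524, 0.0322]
orientation: [-180.0, 0.0, -8.5]
ft_force: [-0.3, -0.2, 0.5]
grip_width: -0.0002
finger_force: 0.0
blue (661, np.float64(106.7), np.float64(230.4), 78, 218, 55, 27) [ 0.5149 -0.08    0.039 ]
yellow (846, np.float64(257.1), np.float64(228.4), 239, 213, 37, 28) [ 0.5049 -0.154   0.039 ]
```

```bash
python3 -m pendant '[[[0.03,0,0],[0,0,0],0],[[0,0,0],[0,0,0],0],[[0,0,0],[0,0,0],0],[[0,0,0],[0,0,0],0],[[0,0,0],[0,0,0],0]]'; python3 -m pendant '[[[0.03,0,0],[0,0,0],0],[[0,0,0],[0,0,0],0],[[0,0,0],[0,0,0],0],[[0,0,0],[0,0,0],0],[[0,0,0],[0,0,0],0]]'; python3 look.py w7 | grep -E "blue|yell"
```

```text
clock: 34.65
position: [0.4915, -0.1524, 0.0321]
orientation: [-180.0, 0.0, -8.5]
ft_force: [-3.4, 0.7, 2.9]
grip_width: 0.0001
finger_force: 1.5
clock: 35.28
position: [0.4915, -0.1524, 0.0321]
orientation: [-180.0, 0.1, -8.5]
ft_force: [-5.3, -0.8, 3.5]
grip_width: 0.0001
finger_force: 2.5
blue (650, np.float64(107.2), np.float64(230.1), 78, 219, 54, 26) [ 0.5152 -0.0803  0.039 ]
yellow (870, np.float64(257.1), np.float64(228.2), 239, 214, 37, 27) [ 0.5052 -0.154   0.039 ]
```

The yellow bar holds at 3 to 5 N with no movement. I retreat.

```bash
python3 -m pendant '[[[-0.5,0,0],[0,0,0],0],[[-0.8,0,0],[0,0,0],0],[[0,0,-4],[0,0,0],0],[[0,0,-5],[0,0,0],0],[[0,0,-4],[0,0,0],0]]'; python3 -m pendant '[[[0,0,0],[0,0,0],0],[[0,0,0],[0,0,0],0],[[0,0,0],[0,0,0],0],[[0,0,0],[0,0,0],0],[[0,0,0],[0,0,0],0]]'; python3 look.py w8
```

```text
clock: 35.95
position: [0.4793, -0.1506, 0.1641]
orientation: [180.0, -0.1, -8.6]
ft_force: [0.9, -0.7, -0.1]
grip_width: 0.0
finger_force: 0.0
clock: 36.58
position: [0.4789, -0.1504, 0.1615]
orientation: [-180.0, 0.1, -8.6]
ft_force: [-0.0, 0.4, -0.8]
grip_width: -0.0001
finger_force: 0.0
[ 0.4789239  -0.1503798   0.16148225] [-1.79970687e+02  6.77780213e-02 -8.55140803e+00] [-0.01170546  0.36381408 -0.83447941]
orange (587, np.float64(152.0), np.float64(66.4), 139, 53, 27, 28) [ 0.5865 -0.0914  0.079 ]
orange (575, np.float64(257.0), np.float64(65.8), 244, 52, 27, 29) [ 0.5759 -0.1644  0.079 ]
blue (103, np.float64(173.3), np.float64(159.2), 162, 155, 23, 9) [ 0.5142 -0.0787  0.039 ]
yellow (162, np.float64(257.4), np.float64(156.3), 248, 152, 20, 9) [ 0.5056 -0.1541  0.039 ]
```

View pics/w8.png

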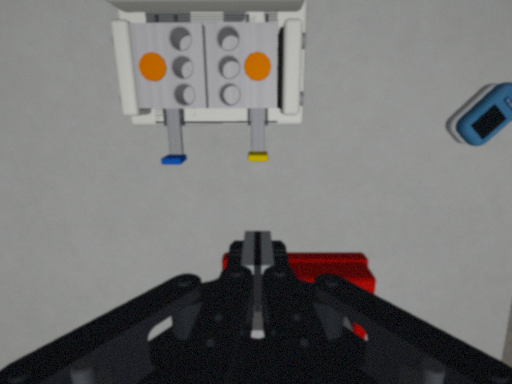

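The picture shows both pads level at (152,66) and (257,66), and the tabs at (173,159) and (257,156), unmoved. The fingers are clear.

```bash
python3 -c "
from cell import robot
print(robot.close_job())"
```

```text
the job is handed in; nothing more can be done
None
```

Job handed in at about 37 s: both blocks were pressed home with a peak of about 25 N, and neither the blue nor the yellow bar slid, though each tab push briefly reached about 5 N instead of the 2–3 N asked.

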